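# Sweep the offcuts into the scrap pen

### The job

Clear the worktop: push the three wooden offcuts along the surface with the fingertips, like a hand sweeping up, into the grey three-sided scrap pen, until both ends of each offcut are inside its mouth and all three lie flat on the worktop. Only sweep or push them, do not pick any up, and leave the setting block, the collet and the stop pin standing where they are.

Things in the scene. Friction and masses are not known exactly. Their poses are not given: they have to be found in the camera images.
- scrap_pen: fixed three-sided pen of grey sheet metal, no floor; walls 3 mm thick, 38 mm high. Inside 260 (its x) by 180 mm (its y). Origin on the worktop at the centre of the inside: open mouth at y = -90 mm, back wall at y = +90, side walls at x = -130 and +130; wings flare outward to y = -112; 18 mm foot flange outside. At yaw 0 the mouth faces world -y; turned up to 0.2 rad
- offcut_0: pale, clearly grained wooden offcut, 45 wide x 110 long x 22 high mm, loose, lying flat on the worktop, under 150 g. Origin at the centre of its underside; long axis is its y, width its x, z up. At the start its long axis lies within 0.3 rad of the world x axis
- offcut_0_end_a (a point): middle of the +y end face of offcut_0, 55 mm from its centre along its length, 11 mm above its underside
- offcut_0_end_b (a point): middle of the -y end face of offcut_0, 55 mm from its centre along its length, 11 mm above its underside
- offcut_1: plain tan wooden offcut, 52 wide x 75 long x 18 high mm, loose, lying flat on the worktop, under 150 g. Origin at the centre of its underside; long axis is its y, width its x, z up. At the start its long axis lies within 0.3 rad of the world x axis
- offcut_1_end_a (a point): middle of the +y end face of offcut_1, 37.5 mm from its centre along its length, 9 mm above its underside
- offcut_1_end_b (a point): middle of the -y end face of offcut_1, 37.5 mm from its centre along its length, 9 mm above its underside
- offcut_2: dark-brown wooden offcut, 32 wide x 130 long x 24 high mm, loose, lying flat on the worktop, under 150 g. Origin at the centre of its underside; long axis is its y, width its x, z up. At the start its long axis lies within 0.3 rad of the world x axis
- offcut_2_end_a (a point): middle of the +y end face of offcut_2, 65 mm from its centre along its length, 12 mm above its underside
- offcut_2_end_b (a point): middle of the -y end face of offcut_2, 65 mm from its centre along its length, 12 mm above its underside
- setting_block: bystander: steel setting block with holes in its top, 25 x 50 x 30 mm high, loose; origin at the centre of its underside
- collet: bystander: slotted steel spring collet, standing, 34 mm diameter x 46 mm high, loose; origin at the centre of its underside
- stop_pin: bystander: stepped steel stop pin, standing, 30 mm diameter at the foot, 63 mm high, loose; origin at the centre of its underside

How it is judged (in metres and radians):
At the end, for the whole second after the job is handed in: The middles of both end faces of all three offcuts are inside the pen's three walls and its mouth line, no end more than 8 mm above its height when flat, offcuts at rest (below 10 mm/s); setting block, collet and stop pin within 15 mm of their start and upright (within 0.3 rad) (x of offcut_0_end_a in the frame of scrap_pen between -0.133 and 0.133 m and y of offcut_0_end_a in the frame of scrap_pen between -0.09 and 0.093 m and height (world z) of each of offcut_0_end_a, offcut_0_end_b below 0.019 m and x of offcut_0_end_b in the frame of scrap_pen between -0.133 and 0.133 m and y of offcut_0_end_b in the frame of scrap_pen between -0.09 and 0.093 m and linear speed of each of offcut_0, offcut_1, offcut_2 below 0.01 m/s and x of offcut_1_end_a in the frame of scrap_pen between -0.133 and 0.133 m and y of offcut_1_end_a in the frame of scrap_pen between -0.09 and 0.093 m and height (world z) of each of offcut_1_end_a, offcut_1_end_b below 0.017 m and x of offcut_1_end_b in the frame of scrap_pen between -0.133 and 0.133 m and y of offcut_1_end_b in the frame of scrap_pen between -0.09 and 0.093 m and x of offcut_2_end_a in the frame of scrap_pen between -0.133 and 0.133 m and y of offcut_2_end_a in the frame of scrap_pen between -0.09 and 0.093 m and height (world z) of each of offcut_2_end_a, offcut_2_end_b below 0.02 m and x of offcut_2_end_b in the frame of scrap_pen between -0.133 and 0.133 m and y of offcut_2_end_b in the frame of scrap_pen between -0.09 and 0.093 m and distance of each of setting_block, collet, stop_pin from where it was at the start of the episode below 0.015 m and angle between each of setting_block, collet, stop_pin's own z axis and vertical below 0.3 rad); the robot touches nothing.
It fails at once if an offcut is lifted off the worktop (both its ends 15 mm or more up) (height (world z) of each of offcut_0_end_a, offcut_0_end_b above 0.026 m or height (world z) of each of offcut_1_end_a, offcut_1_end_b above 0.024 m or height (world z) of each of offcut_2_end_a, offcut_2_end_b above 0.027 m).
It fails at once if the setting block is shifted more than 15 mm or tipped (distance of setting_block from where it was at the start of the episode above 0.015 m or angle between setting_block's own z axis and vertical above 0.3 rad).
It fails at once if the collet is shifted more than 15 mm or tipped (distance of collet from where it was at the start of the episode above 0.015 m or angle between collet's own z axis and vertical above 0.3 rad).
It fails at once if the stop pin is shifted more than 15 mm or tipped (distance of stop_pin from where it was at the start of the episode above 0.015 m or angle between stop_pin's own z axis and vertical above 0.3 rad).
It also fails if it takes over 72 s, if anything falls off the work surface, if the arm or the gripper's body presses on something with over 40 N, if the wrist force passes 120 N, or if a joint passes its speed limit or range.

### The arm

A 6-joint arm with a two-finger parallel gripper is mounted at the origin on a cart in front of the work surface, level with it; the furniture and walls round the work are solid. World frame = base frame: x ahead of the robot, y to its left, z up, the work surface at z = 0. Lengths are in mm, angles in rad, forces in N, time in s.
With the tool pointing down it reaches from about 275 to 750 mm from the base axis. Payload 10.2 kg.
Tool frame: the origin (TCP) lies where the fingers leave the gripper's body, on its centre line; the fingertips stand 73 mm ahead of it and the grasp point (between the pads) lies 54 mm ahead of it; z points along the fingers, y is the line along which they close (so a half turn about z gives the same grasp; the last joint's range is limited). The gripper opens to 85 mm and grips with 20 to 120 N. Pads are 22 mm wide; open, the fingers measure 114 mm over their backs; the gripper's body (76 mm by 85 mm) begins 54 mm behind the grasp point. The pads swing forward as they close: fully open they stand 13 mm farther back than shut.
Start: joints at [0.996, 0.313, 1.498, -0, 1.331, -0.223], TCP at [180.922, 492.848, 303.894] pointing down, gripper open.
Joint ranges: [-2.94, 2.94], [-0.97, 2.17], [0.19, 2.56], [-1.23, 4.37], [0.02, 3.11], [-2.88, 2.88]. Speed limits (rad/s): [2.39, 2.39, 3.01, 3.14, 3.14, 3.14].

### API

Orientations are given as a unit quaternion [w, x, y, z].
In Python, from rig import ctrl gives the robot as it stands.
- The arm moves only by the shell command python3 -m creep 'ROWS' [OPENING] [FORCE]. ROWS is JSON, a list that holds one entry, the list of rows, each a list of 6 numbers: the shift along the world's x, y, z in units of 25 mm (1.0 is 25 mm), then the turn, a rotation vector about the world's x, y, z in units of 5 degrees (1.0 is 5 degrees). In form: [[[x, y, z, ax, ay, az], ...]]. A call has 1 to 20 rows; each row is the pose to reach, as a shift and turn from the pose commanded when the call began; what a row does not reach only later rows make up. A row lasts 1/12 s, in which the tool goes at most 41.7 mm and 7.16 degrees, less where a joint would pass 70% of its speed; a pose out of reach is approached as far as the arm can. A call with a gripper value outside its range is refused whole. OPENING is the finger opening in mm, from 0 to 85.4, set as the call begins (- or left out, the last holds). The fingers move at their own pace and stop on an object; FORCE is the grip in N (left out, the last holds). Time passes only in rows, so rows that repeat a pose let the fingers close. It gives the time, the measured TCP pose, the force, the opening and the grip force at its end, in the units of the state.
- ctrl.sense(): the state, without advancing time (a new reading comes with each control period).
- ctrl.capture(name): name is "scene" or "top" or "wrist"; returns a dict with "image" (384x512x3 uint8, red, green, blue), "fx", "fy", "cx", "cy" (pixels), "R" (3x3) and "t" (3): a world point X has camera coordinates R X + t. Camera axes: x right, y down, z forward; pixel columns grow to the right and rows downward; lengths in mm; the calibration is good to about 2 mm. A picture is of the moment at which its call begins. There is no depth.
- ctrl.finish_job(): hands the job in; it is judged then, once.
The state is a dict: "time_s": time; "joints": joint angles; "dq": joint speeds; "tau": joint torques, N m; "eef_pos": TCP position; "ee_rot": TCP orientation; "force": force on the tool from outside, world axes, zero at the start; "wrist_torque": the same for the moment, N m; "grip_width": opening from 0.0 (shut) to 1.0 (fully open); "grip_force": force on a finger pad.
Only numpy, scipy, OpenCV 4.12 (cv2) and the standard library are available. Lean on these libraries where they do the work, as an engineer would, in place of code of your own. Each camera call takes 0.05 s, during which the arm holds its last target. There are 200 camera calls.

## Working session

There is one attempt and no reset: what is moved stays moved. The work goes in short steps, Python scripts to look and compute and a shell command to move; the robot and the scene stay as the last step left them, time stands still between calls to the robot, and variables do not carry over. Pictures are saved under pics/ and viewed, at most 10 in all, crops included, and the job is handed in when it is done.

```bash
mkdir -p pics; ls; cat > h.py <<'E'
from rig import ctrl
import numpy as np, cv2
def snap(cam,name):
    c=ctrl.capture(cam); cv2.imwrite(f'pics/{name}.png',cv2.resize(c['image'][:,:,::-1],None,fx=1.5,fy=1.5,interpolation=cv2.INTER_CUBIC))
    np.savez(f'pics/{name}.npz',**{k:c[k] for k in c if k!='image'}); return c
def w(name,px,z=0):
    c=np.load(f'pics/{name}.npz'); R=c['R'];t=c['t']
    out=[]
    for u,v in px:
        u/=1.5;v/=1.5
        d=R.T@np.array([(u-c['cx'])/c['fx'],(v-c['cy'])/c['fy'],1]); o=-R.T@t
        out.append((o+d*(z-o[2])/d[2])[:2].round(0))
    return np.array(out)
E
python3 - <<'E'
from h import *
snap('top','top1'); snap('scene','sc1'); s=ctrl.sense(); print(s['eef_pos'],s['ee_rot'],s['time_s'])
E
```

```text
pics
[180.84462829 492.71830709 303.39300961] [-2.24555412e-04  1.75002763e-01  9.84567774e-01 -5.30198090e-04] 0.1
```

View pics/top1.png

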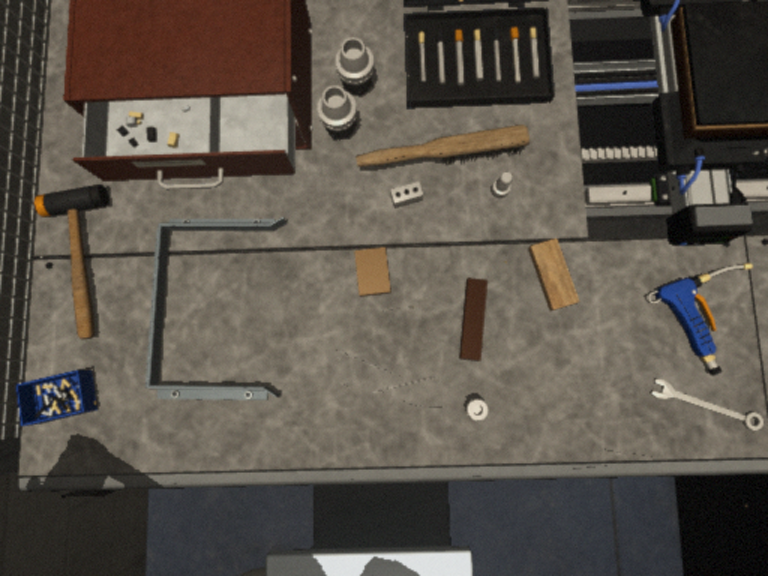

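View pics/sc1.png

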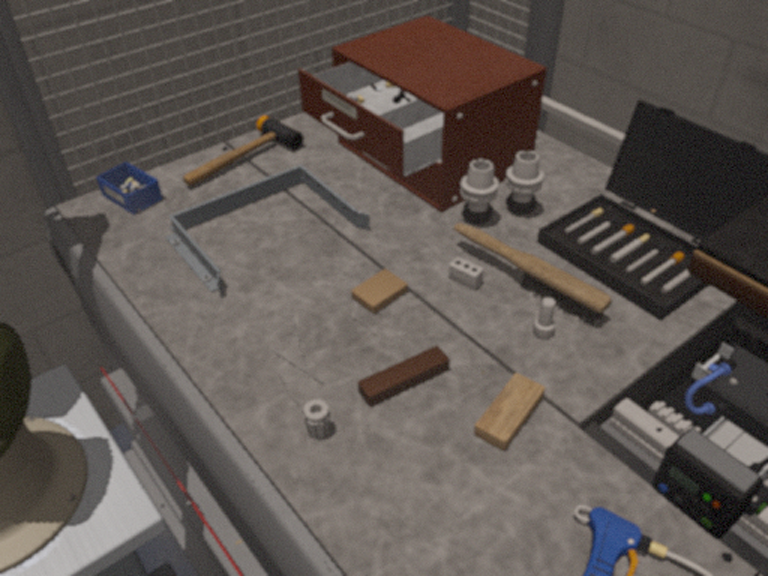

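The top view shows the pen on the left with its mouth facing right (-y). Tan offcut_1 is at (373,271), dark offcut_2 at (474,319) and pale offcut_0 at (554,273). The collet is at (477,408), the setting block at (406,193) and the stop pin at (502,185).

```bash
python3 - <<'E'
from h import *
print('pen in corners/ends z38',w('top1',[(281,221),(160,223),(151,387),(278,393),(262,223),(266,388)],38).tolist())
print('o1',w('top1',[(357,250),(385,248),(389,292),(360,295)],18).tolist())
print('o2',w('top1',[(467,279),(487,280),(480,360),(460,358)],24).tolist())
print('o0',w('top1',[(530,246),(554,239),(578,301),(554,309)],22).tolist())
print('collet',w('top1',[(477,408)],46),'block',w('top1',[(390,188),(420,181),(424,197),(395,206)],30).tolist(),'pin',w('top1',[(507,176)],63),w('top1',[(500,189)],0))
print('brush',w('top1',[(357,160),(440,160),(525,148)],20).tolist(), 'wall edge',w('top1',[(586,236)],0), 'drawer', w('top1',[(190,185)],50))
E
```

```text
pen in corners/ends z38 [[672.0, 127.0], [676.0, 327.0], [411.0, 332.0], [396.0, 132.0], [670.0, 158.0], [405.0, 151.0]]
o1 [[624.0, 6.0], [626.0, -41.0], [553.0, -45.0], [549.0, 2.0]]
o2 [[569.0, -172.0], [566.0, -204.0], [439.0, -185.0], [443.0, -154.0]]
o0 [[620.0, -277.0], [631.0, -316.0], [528.0, -347.0], [516.0, -308.0]]
collet [[ 366. -174.]] block [[724.0, -52.0], [734.0, -102.0], [707.0, -107.0], [693.0, -59.0]] pin [[ 726. -238.]] [[ 726. -238.]]
brush [[779.0, 2.0], [773.0, -137.0], [789.0, -281.0]] wall edge [[ 639. -376.]] drawer [[735. 274.]]
```

```bash
python3 -m creep '[[[16.3,-22.9,-1,0,0,-14],[16.3,-22.9,-1,0,0,-14],[16.3,-22.9,-1,0,0,-14],[16.3,-22.9,-1,0,0,-14],[16.3,-22.9,-1,0,0,-14],[16.3,-22.9,-1,0,0,-14],[16.3,-22.9,-1,0,0,-14],[16.3,-22.9,-1,0,0,-14],[16.3,-22.9,-1,0,0,-14],[16.3,-22.9,-1,0,0,-14],[16.3,-22.9,-1,0,0,-14],[16.3,-22.9,-1,0,0,-14],[16.3,-22.9,-1,0,0,-14],[16.3,-22.9,-1,0,0,-14],[16.3,-22.9,-1,0,0,-14],[16.3,-22.9,-1,0,0,-14],[16.3,-22.9,-1,0,0,-14],[16.3,-22.9,-1,0,0,-14],[16.3,-22.9,-1,0,0,-14],[16.3,-22.9,-1,0,0,-14]]]' 50; python3 - <<'E'
from h import *
snap('wrist','wr1'); s=ctrl.sense(); print(s['eef_pos'],s['ee_rot'],s['time_s'],s['grip_width'],s['force'])
E
```

```text
time_s: 1.77
eef_pos: [588.1, -79.2, 278.5]
ee_rot: [-0.001, 0.708, 0.706, -0.0]
force: [0.6, 0.3, 0.2]
grip_width: 0.588
grip_force: 0.0
[588.00035423 -78.72677715 278.8582976 ] [-3.29315009e-04  7.07770237e-01  7.06442623e-01 -5.78489061e-05] 1.8167 0.5865472420482581 [-0.39428193 -0.60953617  0.16165233]
```

View pics/wr1.png

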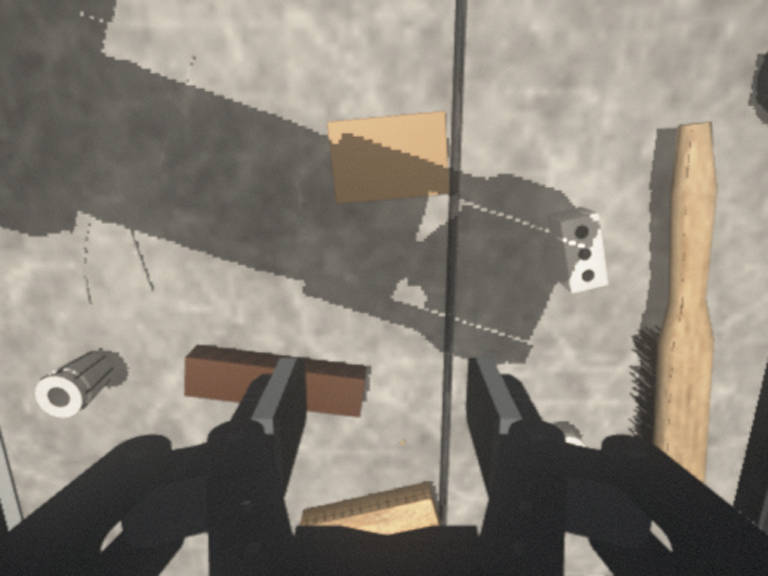

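The wrist view (up = +y, right = +x) agrees with the estimates. Offcut_1 is at (388,157), ahead of the fingers and centred between them, and the setting block at (583,252) is clear. I'll lower the fingers and push.

```bash
python3 -m creep '[[[0,0,-1.5,0,0,0],[0,0,-3,0,0,0],[0,0,-4.5,0,0,0],[0,0,-6,0,0,0],[0,0,-7,0,0,0],[0,0,-7.7,0,0,0],[0,0,-8.1,0,0,0],[0,0,-8.1,0,0,0]]]'; python3 -m creep '[[[0,0.4,0,0,0,0],[0,0.8,0,0,0,0],[0,1.2,0,0,0,0],[0,1.6,0,0,0,0],[0,2,0,0,0,0],[0,2.4,0,0,0,0],[0,2.9,0,0,0,0],[0,3.4,0,0,0,0],[0,3.9,0,0,0,0],[0,4.4,0,0,0,0],[0,4.9,0,0,0,0],[0,5.4,0,0,0,0],[0,5.9,0,0,0,0],[0,6.4,0,0,0,0],[0,6.9,0,0,0,0],[0,7.3,0,0,0,0],[0,7.7,0,0,0,0],[0,8,0,0,0,0]]]'; python3 -c "
from h import *
snap('scene','sc2')"
```

```text
time_s: 2.48
eef_pos: [587.5, -78.5, 75.0]
ee_rot: [-0.001, 0.708, 0.707, -0.001]
force: [0.6, 0.2, -0.3]
grip_width: 0.588
grip_force: 0.0
time_s: 3.98
eef_pos: [588.4, 121.5, 76.3]
ee_rot: [-0.0, 0.708, 0.706, -0.0]
force: [0.2, -1.1, 1.3]
grip_width: 0.581
grip_force: 0.5
```

View pics/sc2.png

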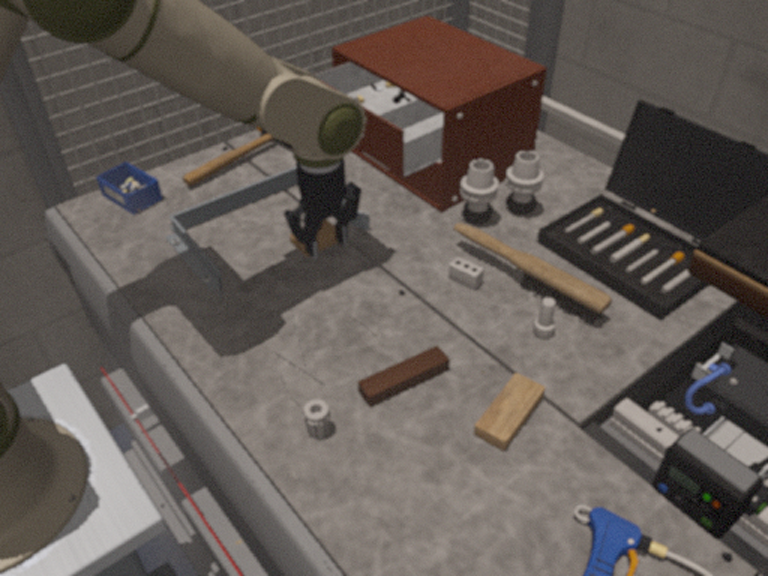

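It works: the fingers have offcut_1 at the pen mouth, around (315,238), and the other parts are undisturbed. I'll push it on, lift, and move behind offcut_2.

```bash
python3 -m creep '[[[0,0.4,0,0,0,0],[0,0.9,0,0,0,0],[0,1.4,0,0,0,0],[0,1.9,0,0,0,0],[0,2.4,0,0,0,0],[0,2.9,0,0,0,0],[0,3.4,0,0,0,0],[0,3.9,0,0,0,0],[0,4.3,0,0,0,0],[0,4.7,0,0,0,0],[0,5,0,0,0,0],[0,5.2,0,0,0,0],[0,5.2,0,0,0,0],[0,5,0,0,0,0],[0,5,1.5,0,0,0],[0,5,3,0,0,0],[0,5,4.5,0,0,0],[0,5,6,0,0,0],[0,5,6,0,0,0]]]'; python3 -m creep '[[[-3.4,-19.5,0,0,0,0],[-3.4,-19.5,0,0,0,0],[-3.4,-19.5,0,0,0,0],[-3.4,-19.5,0,0,0,0],[-3.4,-19.5,0,0,0,0],[-3.4,-19.5,0,0,0,0],[-3.4,-19.5,0,0,0,0],[-3.4,-19.5,0,0,0,0],[-3.4,-19.5,0,0,0,0],[-3.4,-19.5,0,0,0,0],[-3.4,-19.5,0,0,0,0],[-3.4,-19.5,0,0,0,0],[-3.4,-19.5,0,0,0,0],[-3.4,-19.5,0,0,0,0],[-3.4,-19.5,0,0,0,0],[-3.4,-19.5,0,0,0,0],[-3.4,-19.5,0,0,0,0]]]' 60; python3 -c "
from h import *
snap('top','top2')"
```

```text
time_s: 5.62
eef_pos: [590.4, 244.9, 234.8]
ee_rot: [0.004, 0.708, 0.706, 0.005]
force: [0.7, -0.1, 0.3]
grip_width: 0.583
grip_force: 0.0
time_s: 7.03
eef_pos: [503.6, -241.1, 226.5]
ee_rot: [-0.0, 0.708, 0.707, 0.0]
force: [0.7, -0.4, 0.4]
grip_width: 0.703
grip_force: 0.0
```

View pics/top2.png

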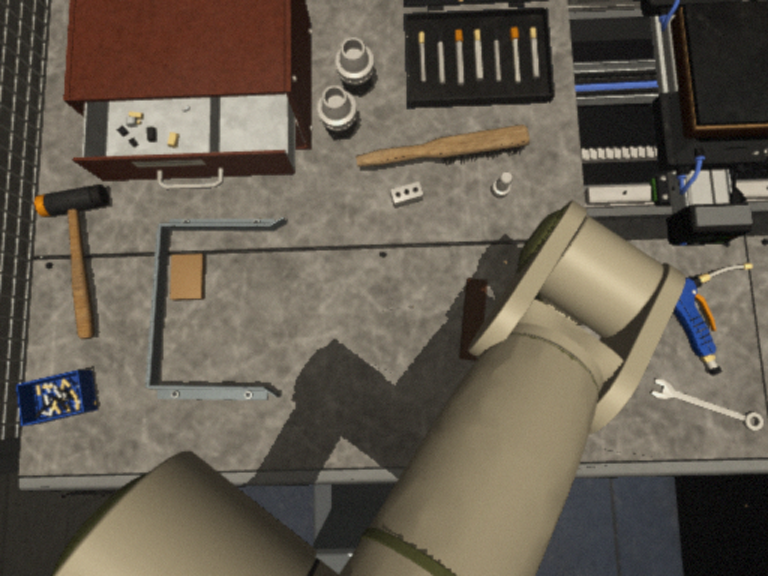

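Offcut_1 is deep in the pen at (187,276). Now I'll push offcut_2.

```bash
python3 -m creep '[[[0,0,-1.5,0,0,0],[0,0,-3,0,0,0],[0,0,-4.5,0,0,0],[0,0,-5.5,0,0,0],[0,0,-6,0,0,0],[0,0,-6,0,0,0],[0,0.4,-6,0,0,0],[0,0.8,-6,0,0,0],[0,1.2,-6,0,0,0],[0,1.6,-6,0,0,0],[0,2,-6,0,0,0],[0,2.4,-6,0,0,0],[0,2.9,-6,0,0,0],[0,3.4,-6,0,0,0],[0,3.9,-6,0,0,0],[0,4.4,-6,0,0,0],[0,4.9,-6,0,0,0],[0,5.4,-6,0,0,0],[0,5.9,-6,0,0,0],[0,6.4,-6,0,0,0]]]'; python3 -m creep '[[[0,0.5,0,0,0,0],[0,1,0,0,0,0],[0,1.5,0,0,0,0],[0,2,0,0,0,0],[0,2.5,0,0,0,0],[0,3,0,0,0,0],[0,3.5,0,0,0,0],[0,4,0,0,0,0],[0,4.4,0,0,0,0],[0,4.7,0,0,0,0],[0,5,0,0,0,0],[0,5,0,0,0,0]]]';  python3 -c "
from h import *
snap('wrist','wr2')"
```

```text
time_s: 8.75
eef_pos: [503.4, -80.9, 76.4]
ee_rot: [-0.0, 0.708, 0.706, -0.0]
force: [0.1, -0.6, 0.1]
grip_width: 0.702
grip_force: 0.4
time_s: 9.75
eef_pos: [503.3, 44.0, 76.3]
ee_rot: [-0.0, 0.708, 0.706, -0.0]
force: [0.9, -0.1, -1.0]
grip_width: 0.701
grip_force: 0.0
```

View pics/wr2.png

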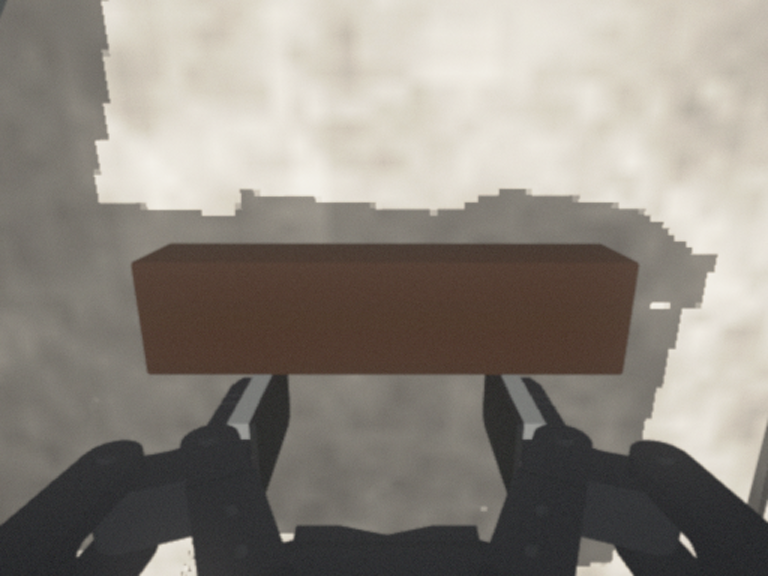

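The wrist view shows offcut_2 square against both fingers, front edge at rows 373-375 and columns 148-622. Next I'll push it in, lift, and move behind offcut_0 with the tool turned to match its tilt.

```bash
python3 -m creep '[[[0,0.5,0,0,0,0],[0,1,0,0,0,0],[0,1.5,0,0,0,0],[0,2,0,0,0,0],[0,2.5,0,0,0,0],[0,3,0,0,0,0],[0,3.5,0,0,0,0],[0,4,0,0,0,0],[0,4.5,0,0,0,0],[0,5,0,0,0,0],[0,5.5,0,0,0,0],[0,6,0,0,0,0],[0,6.3,0,0,0,0],[0,6.5,0,0,0,0],[0,6.3,0,0,0,0],[0,6.3,1.5,0,0,0],[0,6.3,3,0,0,0],[0,6.3,4.5,0,0,0],[0,6.3,6,0,0,0],[0,6.3,6,0,0,0]]]'; python3 -m creep '[[[3.4,-22.6,0,0,0,3.3],[3.4,-22.6,0,0,0,3.3],[3.4,-22.6,0,0,0,3.3],[3.4,-22.6,0,0,0,3.3],[3.4,-22.6,0,0,0,3.3],[3.4,-22.6,0,0,0,3.3],[3.4,-22.6,0,0,0,3.3],[3.4,-22.6,0,0,0,3.3],[3.4,-22.6,0,0,0,3.3],[3.4,-22.6,0,0,0,3.3],[3.4,-22.6,0,0,0,3.3],[3.4,-22.6,0,0,0,3.3],[3.4,-22.6,0,0,0,3.3],[3.4,-22.6,0,0,0,3.3],[3.4,-22.6,0,0,0,3.3],[3.4,-22.6,0,0,0,3.3],[3.4,-22.6,0,0,0,3.3],[3.4,-22.6,0,0,0,3.3]]]'; python3 -c "
from h import *
snap('wrist','wr3')"
```

```text
time_s: 11.47
eef_pos: [505.5, 200.0, 233.5]
ee_rot: [0.004, 0.708, 0.706, 0.005]
force: [0.7, 0.3, 1.0]
grip_width: 0.704
grip_force: 0.0
time_s: 12.97
eef_pos: [588.4, -363.8, 226.5]
ee_rot: [-0.0, 0.599, 0.801, 0.0]
force: [1.0, 0.9, 1.2]
grip_width: 0.703
grip_force: 0.0
```

View pics/wr3.png

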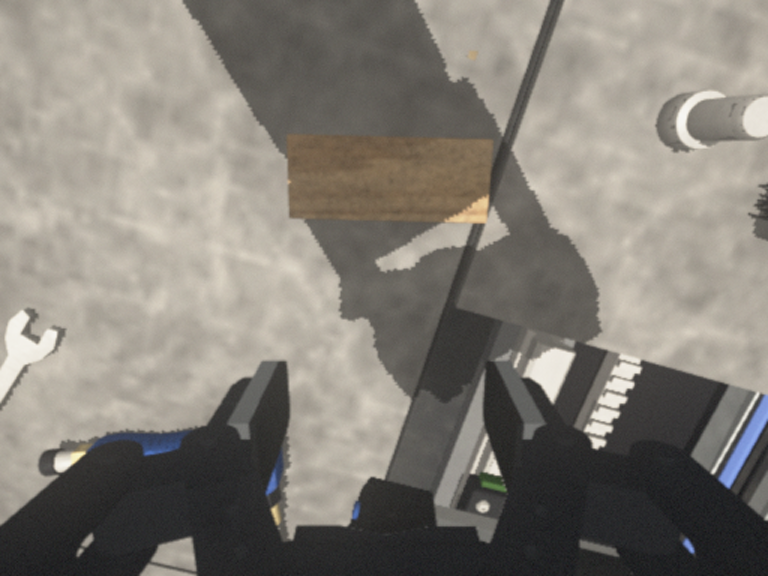

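```bash
python3 - <<'E'
from h import *
print('corner,o0',w('wr3',[(458,305),(605,345),(395,480)],0).tolist(),w('wr3',[(289,218),(488,222)],0).tolist())
c=np.load('pics/wr3.npz')
for d in (-50,50):
  for e in (-11,11):
    X=np.array([588.4+d*.958-e*.287,-363.8+d*.287+e*.958,5]);p=c['R']@X+c['t'];print(X,1.5*(c['fx']*p[0]/p[2]+c['cx']),1.5*(c['fy']*p[1]/p[2]+c['cy']))
E
```

```text
corner,o0 [[642.0, -378.0], [741.0, -377.0], [641.0, -514.0]] [[527.0, -354.0], [642.0, -323.0]]
[ 543.657 -388.688    5.   ] 301.15976763103436 281.369604078934
[ 537.343 -367.612    5.   ] 299.13692837225017 245.98440492171508
[ 639.457 -359.988    5.   ] 465.1264596666967 280.41228747300545
[ 633.143 -338.912    5.   ] 466.6149213922131 244.99819855714225
```

```bash
python3 -m creep '[[[-0.2,0,-1.5,0,0,0],[-0.2,0,-3,0,0,0],[-0.2,0,-4.5,0,0,0],[-0.2,0,-5.5,0,0,0],[-0.2,0,-6,0,0,0],[-0.2,0,-6,0,0,0],[-0.3,0.4,-6,0,0,0],[-0.4,0.8,-6,0,0,0],[-0.5,1.2,-6,0,0,0],[-0.6,1.6,-6,0,0,0],[-0.6,2,-6,0,0,-0.3],[-0.6,2.4,-6,0,0,-0.6],[-0.6,2.8,-6,0,0,-0.9],[-0.6,3.2,-6,0,0,-1.2],[-0.6,3.6,-6,0,0,-1.5],[-0.6,4,-6,0,0,-1.8],[-0.6,4.4,-6,0,0,-2.1],[-0.6,4.8,-6,0,0,-2.5],[-0.6,5.2,-6,0,0,-2.9],[-0.6,5.6,-6,0,0,-3.3]]]'; python3 -m creep '[[[0,0.4,0,0,0,0],[0,0.8,0,0,0,0],[0,1.2,0,0,0,0],[0,1.7,0,0,0,0],[0,2.2,0,0,0,0],[0,2.7,0,0,0,0],[0,3.2,0,0,0,0],[0,3.7,0,0,0,0],[0,4.2,0,0,0,0],[0,4.7,0,0,0,0],[0,5.2,0,0,0,0],[0,5.7,0,0,0,0],[0,6.2,0,0,0,0],[0,6.6,0,0,0,0],[0,7,0,0,0,0]]]';  python3 -c "
from h import *
snap('wrist','wr4')"
```

```text
time_s: 14.68
eef_pos: [574.5, -224.5, 79.3]
ee_rot: [0.002, 0.708, 0.706, 0.0]
force: [0.8, -0.0, -0.4]
grip_width: 0.701
grip_force: 0.3
time_s: 15.93
eef_pos: [573.4, -48.5, 76.4]
ee_rot: [-0.0, 0.708, 0.706, -0.0]
force: [0.8, -1.0, -1.0]
grip_width: 0.701
grip_force: 0.3
```

View pics/wr4.png

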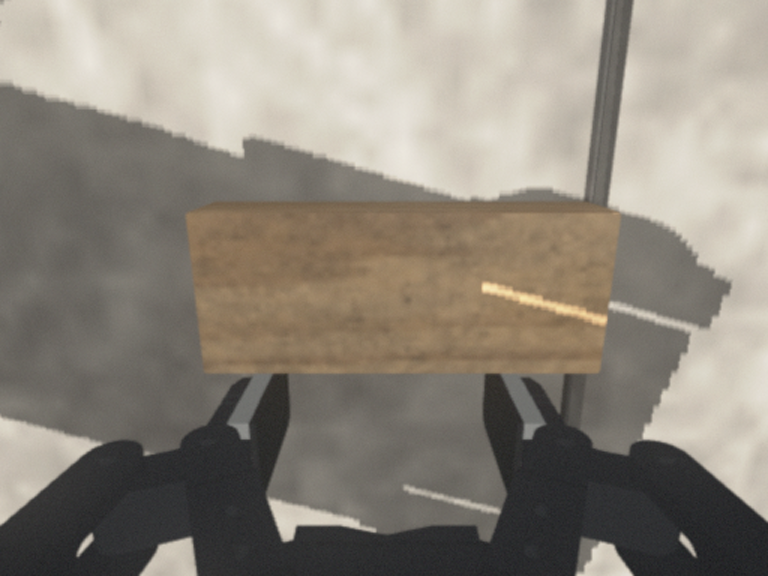

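Offcut_0 is square on both fingers, front edge at row 373 and columns 204-602. I'll finish the push, lift and clear away.

```bash
python3 -m creep '[[[0,0.5,0,0,0,0],[0,1,0,0,0,0],[0,1.5,0,0,0,0],[0,2,0,0,0,0],[0,2.5,0,0,0,0],[0,3,0,0,0,0],[0,3.5,0,0,0,0],[0,4,0,0,0,0],[0,4.5,0,0,0,0],[0,5,0,0,0,0],[0,5.5,0,0,0,0],[0,6,0,0,0,0],[0,6.5,0,0,0,0],[0,7,0,0,0,0],[0,7.5,0,0,0,0],[0,7.9,0,0,0,0],[0,8.2,0,0,0,0],[0,8.3,0,0,0,0],[0,8.3,0,0,0,0],[0,8,0,0,0,0]]]'; python3 -m creep '[[[0,0,1.5,0,0,0],[0,0,3,0,0,0],[0,0,4.5,0,0,0],[0,0,6,0,0,0],[0,-1.5,7,0,0,0],[0,-3,7,0,0,0],[0,-4.5,7,0,0,0],[0,-6,7,0,0,0],[0,-7.5,7,0,0,0],[0,-9,7,0,0,0],[0,-10.5,7,0,0,0],[0,-12,7,0,0,0],[0,-13,7,0,0,0],[0,-13,7,0,0,0],[0,-13,7,0,0,0]]]'; python3 -c "
from h import *
snap('top','top3')"
```

```text
time_s: 17.65
eef_pos: [573.3, 150.8, 76.4]
ee_rot: [-0.0, 0.708, 0.707, 0.0]
force: [0.6, 0.4, -0.6]
grip_width: 0.698
grip_force: 0.0
time_s: 18.9
eef_pos: [572.8, -176.6, 251.1]
ee_rot: [-0.0, 0.709, 0.705, -0.0]
force: [1.1, 0.8, -0.2]
grip_width: 0.701
grip_force: 0.0
```

View pics/top3.png

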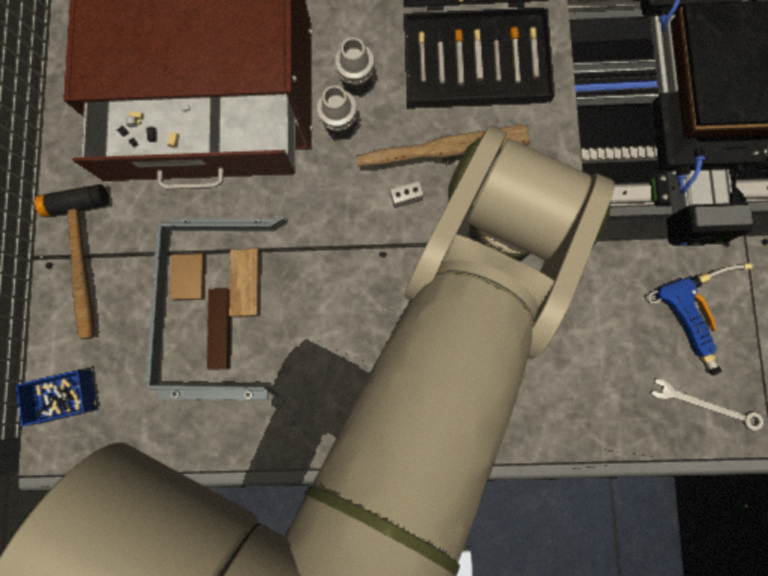

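All three offcuts lie flat well inside the pen. Offcut_0, the nearest to the mouth, has its centreline at column 244, and the mouth line is at about column 264. The setting block hasn't moved.

```bash
python3 -c "
from rig import ctrl
print(ctrl.finish_job())"
```

```text
the job is handed in; nothing more can be done
None
```

I pushed all three offcuts into the scrap pen and handed the job in at about 19 s. The last top view shows them well inside the mouth. The setting block looked unmoved there, but the arm hid the collet and stop pin; the pushes were planned to pass clear of both. The hand-in returned no verdict.

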